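Fit the stop post to the inclined plane

ROBOT

A 7-joint arm with a two-finger parallel gripper is mounted at the origin on the work surface. World frame = base frame: x ahead of the robot, y to its left, z up, the work surface at z = 0. Lengths are in m, angles in rad, forces in N, time in s.
With the tool pointing down it reaches from about 0.425 to 0.925 m from the base axis. Payload 6.8 kg.
Tool frame: the origin (TCP) lies at the very end of the fingers, on their centre line; the grasp point (between the pads) lies 19 mm behind it; z points along the fingers, y is the line along which they close (so a half turn about z gives the same grasp; the last joint's range is limited). The gripper opens to 85 mm and grips with 20 to 120 N. Pads are 22 mm wide; open, the fingers measure 114 mm over their backs; the gripper's body (76 mm by 85 mm) begins 54 mm behind the grasp point. The pads swing forward as they close: fully open they stand 13 mm farther back than shut.
Start: joints at [1.19, 0.477, 0.022, 1.555, -0.011, 1.109, -0.083], TCP at [0.182, -0.65, 0.231] pointing down, gripper open.
Joint ranges: [-2.96, 2.96], [-0.34, 2.1], [-1.41, 1.46], [0.24, 2.44], [-1.37, 4.51], [0.17, 1.92], [-2.96, 2.96]. Speed limits (rad/s): [2.39, 2.39, 3.14, 3.14, 3.14, 3.14, 3.14].

INTERFACE

Orientations are given as a unit quaternion [x, y, z, w].
In Python, from cell import monitor, optics, robot gives the robot as it stands.
- The arm moves only by the tool servo_tool, never from a script. Its arguments are lists of equal length, an entry for each row: "dp": the shift along the world's x, y, z in units of 40 mm (1.0 is 40 mm), a list of three; "twist": the turn, a rotation vector about the world's x, y, z in units of 5 degrees (1.0 is 5 degrees), a list of three; "grip": the closure, from -1 (fully open) to 1 (shut). In form: {"dp": [[dx, dy, dz], ...], "twist": [[rx, ry, rz], ...], "grip": [grip, ...]}. A call has 1 to 20 rows; each row shifts and turns the commanded pose from where the row before left it; what a row does not reach is not made up. A row lasts 1/12 s, in which the tool goes at most 41.7 mm and 7.16 degrees, less where a joint would pass 70% of its speed; a pose out of reach is approached as far as the arm can. A call is refused whole if a number of a shift passes 1 or a number of a turn 1, either way. A call with a gripper value outside its range is refused whole. The fingers move at their own pace and stop on an object; the grip force is fixed at half the most. Time passes only in rows, so rows that do not move let the fingers close. It gives the time, the measured TCP pose, the force, the opening and the grip force at its end, in the units of the state.
- monitor.state(): the state, without advancing time (a new reading comes with each control period).
- optics.capture(name): name is "scene" or "top"; returns a dict with "img" (420x560x3 uint8, blue, green, red), "range_z" (420x560 float32, m along the optical axis (not along the pixel's ray), 0 where there is no reading), "K" (3x3 intrinsics, pixels), "world_from_camera" (4x4, takes a point from camera to world coordinates). Camera axes: x right, y up, looking along -z (the intrinsics and any distortion apply to the point x, -y, -z); pixel columns grow to the right and rows downward; lengths in m; the calibration is good to about 2 mm. A picture is of the moment at which its call begins.
- robot.close_job(): hands the job in; it is judged then, once.
The state is a dict: "time": time; "joint_positions": joint angles; "joint_vel": joint speeds; "joint_efforts": joint torques, N m; "tool_pos": TCP position; "tool_rot": TCP orientation; "ft_force": force on the tool from outside, world axes, zero at the start; "moment": the same for the moment, N m; "gripper_width": finger opening in m; "gripper_force": force on a finger pad.
Only numpy, scipy, OpenCV 4.12 (cv2) and the standard library are available. Lean on these libraries where they do the work, as an engineer would, in place of code of your own. Each camera call takes 0.05 s, during which the arm holds its last target. There are 200 camera calls.

TASK

Take the tallest aluminium post, the plain straight one, out of the wooden rack and fit its foot fully home in the blind hole of the metal socket block on the sloping plane, so that its collar sits down on the block and the post stands square to the slope, then let go. Leave the other two posts in the rack and do not knock over or shift the glass beaker behind it.

Things in the scene. Friction and masses are not known exactly. Their poses are not given: they have to be found in the camera images.
- post_mid (a point): Centre of the post to fit: loose aluminium bar, 118 mm long, 24 mm diameter, ~0.2 kg, one collar (40 mm diameter, 8 mm thick). z runs from foot to top. Foot: flat, unchamfered, 59 mm below this point; collar underside 19 mm, collar top 11 mm below it; the 70 mm of bar above the collar is for gripping. Starts upright in any of the rack's bores, hanging by its collar, foot 10 mm above the table.
- short_mid (a point): Centre of the short post (78 mm long, else the same shape), upright in another bore of the rack. To be left there.
- ball_mid (a point): Centre of the third post (109 mm long, same foot and collar, a ball of 38 mm diameter on top), upright in another bore of the rack. To be left there.
- rack: Fixed wooden rack block, 70 x 250 x 50 mm (x, y, z), origin at the centre of its underside. Three bores of 31 mm diameter in a row along its y, 88 mm apart, the middle one at its centre; the posts hang loosely in them, collars on the rack's top. It may stand to the robot's left or right.
- seat (a point): Nominal hole position, on the flat 88 x 88 mm top face of the aluminium socket block. z: outward normal (25 to 37 degrees from vertical, leaning to the ramp's low end), x: up the slope, y: across. Blind hole along z, 26 mm diameter, 42 mm deep, sharp-edged. Its real centre is up to 3.5 mm off this point along x and up to 3.5 mm along y: find it by feel. Post home: its centre 19 mm above the face.
- ramp: Fixed inclined plane, left or right of the robot, its slope rising roughly to the robot's left. Base 290 x 150 x 16 mm, origin on the table, x from low end (-110 mm) to high end (+180 mm). Deck 260 x 138 mm, hinged at x = -105 mm, rises to at most 210 mm; the socket block is clamped firm in it, its face 12 mm proud of it. Side plates 195 mm high at x = 95 to 155 mm, y = +-75 mm.
- beaker_mid (a point): Centre of a loose glass beaker, 90 mm high, 68 mm in diameter, standing on the table about 115 mm behind the rack (its +x). Not to be disturbed.
Not all that is in view belongs to the job. Leave any orange or red look-alike of the part that bears post_mid alone.

How it is judged:
By the outcome, as a careful person would: the job done as asked, in the order asked, and still so for the second after the job is handed in, with the robot touching nothing.
It also fails if it takes over 72 s, if anything falls off the work surface, if the arm or the gripper's body presses on something with over 40 N, if the wrist force passes 120 N, or if a joint passes its speed limit or range.

## Working session

There is one attempt and no reset: what is moved stays moved. The work goes in short steps, Python scripts to look and compute and a tool call to move; the robot and the scene stay as the last step left them, time stands still between calls to the robot, and variables do not carry over. Pictures are saved under pics/ and viewed, at most 10 in all, crops included, and the job is handed in when it is done.

Besides the shell and the picture viewer there is one more tool, called after "Emit:" in YAML: its name, and indented under it one key for each argument. servo_tool: Moves the arm, as the interface text tells. Its arguments: {"type":"object","properties":{"dp":{"type":"array"},"twist":{"type":"array"},"grip":{"type":"array"}},"required":["dp","twist","grip"]}

```bash
ls; mkdir -p pics; python3 - <<'E'
from cell import monitor, optics
import cv2,numpy as np
s=monitor.state()
for k in s: print(k,s[k])
for n in("scene","top"):
    c=optics.capture(n); cv2.imwrite(f"pics/{n}0.png",c["img"]); np.savez(f"{n}0.npz",**c); print(n,c["K"],c["world_from_camera"], [k for k in c])
E
```

```text
pics
time 0.0
joint_positions [ 1.18992668  0.47781619  0.02233304  1.55646874 -0.01153618  1.10928407
 -0.08310167]
joint_vel [ 0.00038979 -0.00209037  0.00010218 -0.00146476 -0.00022047  0.00104993
 -0.00043531]
joint_efforts [ 6.95931249e-04 -5.96446359e+01  1.60811082e+00 -2.81195712e+01
  1.24722230e-02  9.30440932e-03 -2.54498178e-05]
tool_pos [ 0.1816826  -0.64946757  0.23030748]
tool_rot [ 9.90712924e-01  1.35967079e-01 -1.76447481e-04 -9.07439058e-04]
ft_force [ 0.46868147 -0.09283883  0.35634715]
moment [-0.02888119  0.0632141  -0.02242726]
gripper_force 0.0
gripper_width 0.08585358922694857
scene [[513.38373255   0.         278.9449806 ]
 [  0.         513.38373255 210.8712604 ]
 [  0.           0.           1.        ]] [[-0.36509228 -0.48346856  0.79559146  1.43632638]
 [ 0.93086029 -0.20277464  0.30394336  0.38169722]
 [ 0.01437872  0.85155187  0.52407314  0.63940363]
 [ 0.          0.          0.          1.        ]] ['img', 'range_z', 'K', 'world_from_camera']
top [[415.97604353   0.         271.94110047]
 [  0.         415.97604353 209.55331556]
 [  0.           0.           1.        ]] [[ 2.22175990e-02  9.90401410e-01 -1.36423699e-01  4.89260649e-01]
 [-9.99750039e-01  2.23506024e-02 -5.56921766e-04  5.52954035e-02]
 [ 2.49757574e-03  1.36401972e-01  9.90650425e-01  9.21394931e-01]
 [ 0.00000000e+00  0.00000000e+00  0.00000000e+00  1.00000000e+00]] ['img', 'range_z', 'K', 'world_from_camera']
```

View pics/scene0.png

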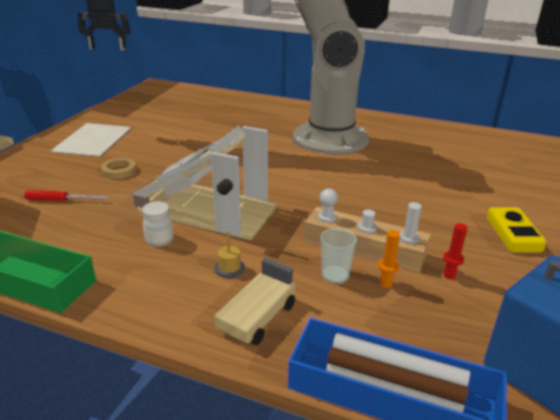

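View pics/top0.png

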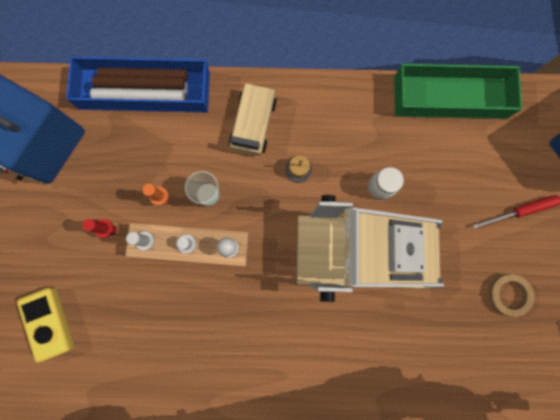

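The scene view shows the rack with the ball post at (328,205), the short post at (368,220) and the tall plain post at (412,222), with the beaker at (337,255). The top view shows the tall post at (138,240), short at (186,243), ball at (228,247), and the socket block at (408,249) with its hole in the middle.

Things that could be taken for the target, by scene pixel:
- orange look-alike (390,260)
- red look-alike (455,250)
- ball post (328,205)
- short post (368,220)
- tall plain aluminium post in the rack (412,222), which is my choice

```bash
cat > h.py <<'E'
import numpy as np
from scipy.spatial.transform import Rotation as R
def cloud(c):
    K=c["K"];z=c["range_z"];v,u=np.indices(z.shape)
    p=np.stack([(u-K[0,2])/K[0,0]*z,-(v-K[1,2])/K[1,1]*z,-z],-1)
    T=c["world_from_camera"];w=p@T[:3,:3].T+T[:3,3]; w[z==0]=np.nan
    return w
def proj(c,P):
    T=np.linalg.inv(c["world_from_camera"]);p=np.atleast_2d(P)@T[:3,:3].T+T[:3,3];K=c["K"]
    return np.c_[K[0,2]+K[0,0]*p[:,0]/-p[:,2],K[1,2]+K[1,1]*-p[:,1]/-p[:,2]]
def plane(P,n=3,tol=.003):
    for i in range(6):
        m=np.median(P,0) if i==0 else P.mean(0)
        nn=np.linalg.svd(P-m,full_matrices=False)[2][2]
        d=np.abs((P-m)@nn);P=P[d<max(tol,2*np.median(d))]
    return P.mean(0),nn*np.sign(nn[2]),len(P)
E
python3 - <<'E'
import numpy as np,cv2
from h import *
t=dict(np.load("top0.npz"));s=dict(np.load("scene0.npz"))
W=cloud(t);S=cloud(s)
print("table z",np.nanmedian(W[300:340,100:250,2]),np.nanmedian(S[100:130,200:280,2]))
for n,(u,v) in dict(tall=(138,240),short=(186,243),ball=(228,247)).items():
    P=W[v-14:v+14,u-18:u+18].reshape(-1,3); print(n,np.nanmax(P[:,2]))
    for a,b in((.045,.053),(.055,.064),(.066,.09),(.09,.14)):
        q=P[(P[:,2]>a)&(P[:,2]<b)]; print(a,len(q),np.round(np.median(q,0),4) if len(q) else'')
# from scene cloud: above rack height
q=S[170:260,300:440].reshape(-1,3)
for n,y in dict(tall=0,short=0,ball=0).items(): pass
q=q[(q[:,2]>.068)&(q[:,2]<.14)]; 
print(len(q));H,xe,ye=np.histogram2d(q[:,0],q[:,1],bins=[np.arange(.3,.7,.02),np.arange(0,.5,.02)])
for i,j in zip(*np.where(H>15)): print(xe[i].round(3),ye[j].round(3),int(H[i,j]))
# block
print(np.round(W[249,380:440:4],3))
print(np.round(W[215:290:5,398],3))
cv2.imwrite("pics/c1.png",np.hstack([cv2.resize(s["img"][180:280,300:440],(560,400),interpolation=2),]))
cv2.imwrite("pics/c2.png",cv2.resize(t["img"][195:305,345:455],(600,600),interpolation=2))
E
```

```text
table z -3.761166333565713e-05 0.0017444062903467228
tall 0.1307483891456005
0.045 407 [0.5331 0.3277 0.0499]
0.055 139 [0.5363 0.3132 0.0578]
0.066 40 [0.5365 0.3111 0.0783]
0.09 199 [0.5376 0.3165 0.1271]
short 0.09220940613994388
0.045 690 [0.5382 0.2359 0.0498]
0.055 148 [0.5303 0.227  0.0582]
0.066 123 [0.5326 0.2321 0.0874]
0.09 11 [0.5343 0.2292 0.0908]
ball 0.12085283318627427
0.045 650 [0.5314 0.1435 0.0499]
0.055 43 [0.52   0.1308 0.058 ]
0.066 0 
0.09 293 [0.5259 0.1432 0.1133]
1974
0.52 0.12 49
0.52 0.14 139
0.52 0.16 16
0.52 0.22 44
0.52 0.24 19
0.52 0.3 19
0.52 0.32 24
0.54 0.12 34
0.54 0.14 91
0.54 0.22 78
0.54 0.24 16
0.54 0.3 158
0.54 0.32 187
0.6 0.18 51
0.6 0.2 52
0.62 0.16 69
0.62 0.18 65
0.62 0.2 53
0.62 0.22 40
0.62 0.28 43
0.62 0.3 43
0.64 0.16 33
0.64 0.22 35
0.64 0.28 151
0.64 0.3 138
0.66 0.16 34
0.66 0.18 64
0.66 0.2 81
0.66 0.22 76
[[ 0.527 -0.148  0.141]
 [ 0.527 -0.158  0.133]
 [ 0.528 -0.168  0.125]
 [ 0.528 -0.173  0.132]
 [ 0.528 -0.18   0.134]
 [ 0.528 -0.189  0.129]
 [ 0.529 -0.199  0.121]
 [ 0.53  -0.215  0.096]
 [ 0.53  -0.221  0.103]
 [ 0.53  -0.229  0.102]
 [ 0.531 -0.24   0.092]
 [ 0.532 -0.257  0.068]
 [ 0.533 -0.268  0.061]
 [ 0.533 -0.279  0.053]
 [ 0.534 -0.29   0.047]]
[[ 0.594 -0.188  0.124]
 [ 0.585 -0.189  0.119]
 [ 0.574 -0.186  0.13 ]
 [ 0.564 -0.186  0.13 ]
 [ 0.555 -0.185  0.131]
 [ 0.545 -0.185  0.132]
 [ 0.536 -0.185  0.131]
 [ 0.526 -0.185  0.129]
 [ 0.517 -0.185  0.131]
 [ 0.507 -0.183  0.134]
 [ 0.498 -0.184  0.133]
 [ 0.489 -0.183  0.133]
 [ 0.479 -0.187  0.12 ]
 [ 0.47  -0.186  0.122]
 [ 0.461 -0.185  0.127]]
```

View pics/c1.png

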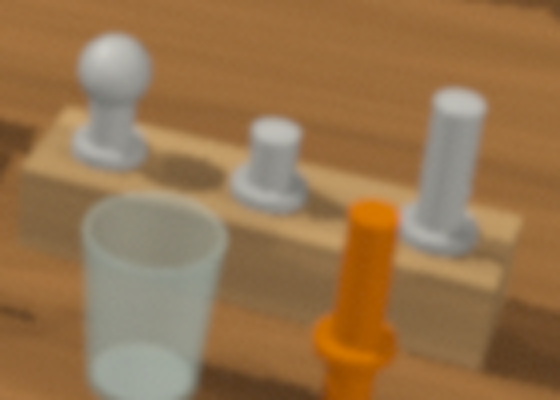

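View pics/c2.png

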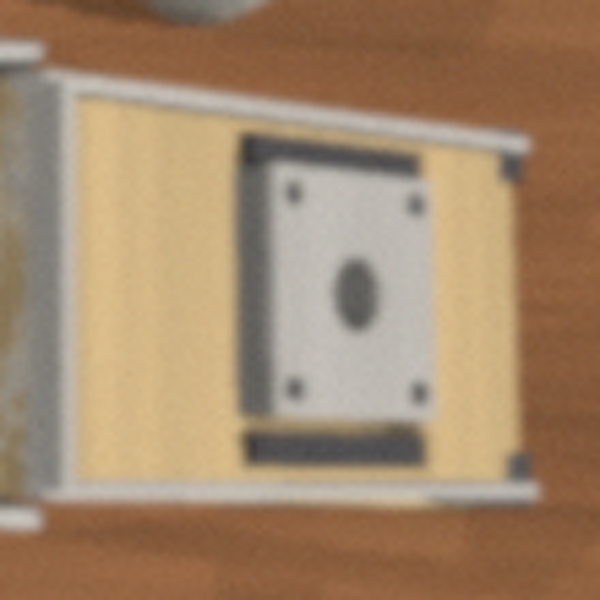

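Crop c1 confirms the tall plain aluminium post at the right end of the rack, c1 pixel (455,165). Crop c2 shows the block face with its hole at c2 pixel (356,294), centred between the four screws. Next I measure both precisely.

```bash
python3 - <<'E'
import numpy as np,cv2
from h import *
t=dict(np.load("top0.npz"));s=dict(np.load("scene0.npz"))
W=cloud(t);S=cloud(s)
P=W[222:258,118:160].reshape(-1,3);q=P[P[:,2]>.122];print("top disc",len(q),q.mean(0),(q.max(0)+q.min(0))/2,np.ptp(q,axis=0))
Q=S[170:260,385:440].reshape(-1,3);Q=Q[(Q[:,0]<.57)&(Q[:,0]>.51)&(Q[:,1]>.29)&(Q[:,1]<.34)]
# circle fit of scene bar
from scipy.optimize import least_squares
b=Q[(Q[:,2]>.068)&(Q[:,2]<.122)]
f=least_squares(lambda p:np.hypot(b[:,0]-p[0],b[:,1]-p[1])-.012,[.535,.315],loss="soft_l1",f_scale=.001);print("scene bar",len(b),f.x,np.abs(f.fun).mean())
qs=Q[Q[:,2]>.125];print("scene top",len(qs),qs.mean(0))
# rack rectangle
P=W[215:275,115:260].reshape(-1,3);r=P[np.abs(P[:,2]-.05)<.004]
print("rack",cv2.minAreaRect((r[:,:2]*1000).astype(np.float32)))
# block face
ii=[]
m=np.zeros(W.shape[:2],np.uint8)
cr=lambda u,v:(345+u*110/600,195+v*110/600)
cv2.fillPoly(m,[np.array([cr(285,178),cr(420,190),cr(420,402),cr(285,405)]).round().astype(int)],1)
cv2.circle(m,(410,249),7,0,-1)
B=W[m>0];B=B[np.isfinite(B).all(1)]
c,n,k=plane(B);print("face",c,n,k,len(B),"tilt",np.degrees(np.arccos(n[2])))
res=(B-c)@n;print("res std",res.std())
def ray(u,v):
    K=t["K"];d=t["world_from_camera"][:3,:3]@[(u-K[0,2])/K[0,0],-(v-K[1,2])/K[1,1],-1];o=t["world_from_camera"][:3,3]
    return o+d*((c-o)@n)/(d@n)
sc=[ray(*cr(*p)) for p in((294,193),(416,204),(294,389),(419,393))]
co=[ray(*cr(*p)) for p in((272,160),(433,180),(274,414),(433,418))]
print("screws",np.round(sc,4),"mean",np.mean(sc,0),"corners",np.round(co,4),np.mean(co,0))
print("hole",ray(*cr(356,294)))
xs=(sc[0]+sc[2]-sc[1]-sc[3]);xs/=np.linalg.norm(xs);print("x up",xs,np.linalg.norm(sc[0]-sc[2]),np.linalg.norm(sc[0]-sc[1]))
# deck plane
D=np.vstack([W[220:280,362:385].reshape(-1,3),W[225:275,428:436].reshape(-1,3)]);D=D[np.isfinite(D).all(1)]
print("deck",plane(D))
print("max height near ramp",np.nanmax(W[195:305,300:360,2]))
E
```

```text
top disc 136 [0.53759443 0.32084572 0.12781938] [0.53783106 0.32151009 0.12642128] [0.02318674 0.02365234 0.00865421]
scene bar 289 [0.53848636 0.32004024] 0.00095229876103627
scene top 83 [0.54053389 0.3206434  0.12834481]
rack ((532.8675537109375, 233.56570434570312), (250.93357849121094, 70.10088348388672), 86.74234008789062)
face [ 0.52955618 -0.2125087   0.11255024] [-0.00238117 -0.55794888  0.82987191] 914 914 tilt 33.914418124337494
res std 0.0009005171341777895
screws [[ 0.5636 -0.1876  0.1294]
 [ 0.5642 -0.2439  0.0915]
 [ 0.4956 -0.186   0.1303]
 [ 0.4955 -0.243   0.0919]] mean [ 0.52970976 -0.21514086  0.110781  ] corners [[ 0.5744 -0.1782  0.1357]
 [ 0.5737 -0.2525  0.0858]
 [ 0.4869 -0.1772  0.1362]
 [ 0.4866 -0.2494  0.0876]] [ 0.53039817 -0.21434436  0.11131849]
hole [ 0.52976888 -0.2145985   0.11114582]
x up [-0.00284332  0.82987468  0.55794259] 0.06808851522117594 0.06783857052028622
deck (array([ 0.5268535 , -0.16510446,  0.12991234]), array([-0.00345285, -0.55780034,  0.82996799]), 1776)
max height near ramp 0.20163444538680697
```

Emit:
servo_tool:
  dp:
    - [0.66,0.45,0.18]
    - [0.66,0.45,0.18]
    - [0.66,0.45,0.18]
    - [0.66,0.45,0.18]
    - [0.66,0.45,0.18]
    - [0.66,0.45,0.18]
    - [0.66,0.45,0.18]
    - [0.66,0.45,0.18]
    - [0.66,0.45,0.18]
    - [0.66,0.45,0.18]
    - [0.66,0.45,0.18]
    - [0.66,0.45,0.18]
    - [0.66,0.45,0.18]
    - [0.66,0.45,0.18]
    - [0,0.9,0]
    - [0,0.9,0]
    - [0,0.9,0]
    - [0,0.9,0]
    - [0,0.9,0]
    - [0,0.9,0]
  twist:
    - [0,0,1]
    - [0,0,1]
    - [0,0,1]
    - [0,0,1]
    - [0,0,1]
    - [0,0,1]
    - [0,0,1]
    - [0,0,1]
    - [0,0,1]
    - [0,0,1]
    - [0,0,1]
    - [0,0,1]
    - [0,0,1]
    - [0,0,1]
    - [0,0,0.88]
    - [0,0,0]
    - [0,0,0]
    - [0,0,0]
    - [0,0,0]
    - [0,0,0]
  grip: [-1,-1,-1,-1,-1,-1,-1,-1,-1,-1,-1,-1,-1,-1,-1,-1,-1,-1,-1,-1]

```text
time: 1.77
tool_pos: [0.5509, -0.1804, 0.3317]
tool_rot: [0.707, 0.707, -0.0, -0.0]
ft_force: [1.7, -0.2, -0.1]
gripper_width: 0.0853
gripper_force: 0.0
```

Emit:
servo_tool:
  dp:
    - [-0.023,0.894,0]
    - [-0.023,0.894,0]
    - [-0.023,0.894,0]
    - [-0.023,0.894,0]
    - [-0.023,0.894,0]
    - [-0.023,0.894,0]
    - [-0.023,0.894,0]
    - [-0.023,0.894,0]
    - [-0.023,0.894,0]
    - [-0.023,0.894,0]
    - [-0.023,0.894,0]
    - [-0.023,0.894,0]
    - [-0.023,0.894,0]
    - [-0.023,0.894,0]
    - [0,0,-0.9]
    - [0,0,-0.9]
    - [0,0,-0.9]
    - [0,0,-0.9]
    - [0,0,-0.6]
    - [0,0,0]
  twist:
    - [0,0,0]
    - [0,0,0]
    - [0,0,0]
    - [0,0,0]
    - [0,0,0]
    - [0,0,0]
    - [0,0,0]
    - [0,0,0]
    - [0,0,0]
    - [0,0,0]
    - [0,0,0]
    - [0,0,0]
    - [0,0,0]
    - [0,0,0]
    - [0,0,0]
    - [0,0,0]
    - [0,0,0]
    - [0,0,0]
    - [0,0,0]
    - [0,0,0]
  grip: [-1,-1,-1,-1,-1,-1,-1,-1,-1,-1,-1,-1,-1,-1,-1,-1,-1,-1,-1,-1]

```text
time: 3.43
tool_pos: [0.5355, 0.3157, 0.1579]
tool_rot: [0.707, 0.707, -0.005, -0.001]
ft_force: [-1.1, -0.4, -0.5]
gripper_width: 0.0854
gripper_force: 0.0
```

```bash
python3 - <<'E'
from cell import monitor, optics
import cv2,numpy as np
s=monitor.state();print(s["tool_pos"],s["tool_rot"],s["joint_positions"])
c=optics.capture("scene");cv2.imwrite("pics/s1.png",cv2.resize(c["img"][120:320,290:490],(600,600)))
E
```

```text
[0.53551832 0.3157084  0.15789094] [ 0.70680765  0.70738557 -0.00524593 -0.00103963] [-0.18056573  0.54594721 -0.62106453  1.71567755  0.363264    1.0089671
 -0.93174213]
```

View pics/s1.png

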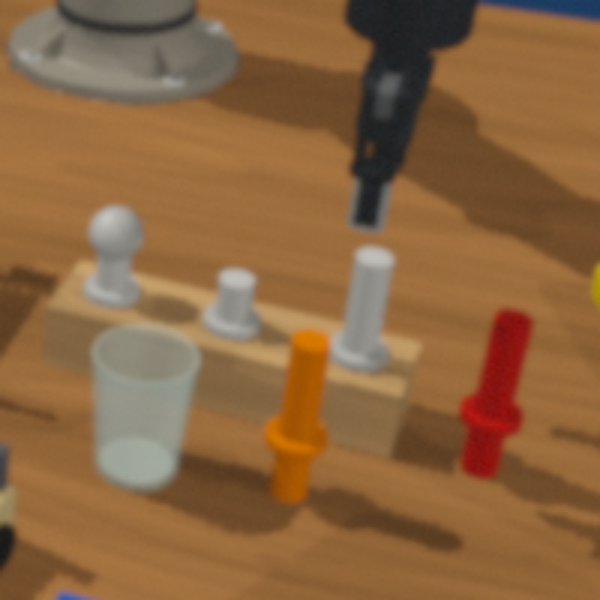

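Emit:
servo_tool:
  dp:
    - [0.06,0.12,0]
    - [0,0,-0.5]
    - [0,0,-0.5]
    - [0,0,-0.5]
    - [0,0,-0.5]
    - [0,0,-0.1]
    - [0,0,0]
    - [0,0,0]
    - [0,0,0]
  twist:
    - [0.07,-0.1,0]
    - [0,0,0]
    - [0,0,0]
    - [0,0,0]
    - [0,0,0]
    - [0,0,0]
    - [0,0,0]
    - [0,0,0]
    - [0,0,0]
  grip: [-1,-1,-1,-1,-1,-1,-1,-1,-1]

```text
time: 4.23
tool_pos: [0.5422, 0.3245, 0.0824]
tool_rot: [0.707, 0.707, 0.007, 0.001]
ft_force: [0.5, 0.4, 0.5]
gripper_width: 0.0855
gripper_force: 0.0
```

Emit:
servo_tool:
  dp:
    - [0,0,0]
    - [0,0,0]
  twist:
    - [0,0,0]
    - [0,0,0]
  grip: [-1,-1]

```text
time: 4.4
tool_pos: [0.5416, 0.3239, 0.0814]
tool_rot: [0.707, 0.707, 0.006, 0.001]
ft_force: [-0.1, 0.1, -0.2]
gripper_width: 0.0856
gripper_force: 0.0
```

Emit:
servo_tool:
  dp:
    - [-0.07,-0.07,-0.15]
    - [0,0,0]
    - [0,0,0]
    - [0,0,0]
  twist:
    - [-0.07,0.1,0]
    - [0,0,0]
    - [0,0,0]
    - [0,0,0]
  grip: [-1,-1,-1,-1]

```text
time: 4.73
tool_pos: [0.5381, 0.3205, 0.0739]
tool_rot: [0.707, 0.707, -0.0, -0.0]
ft_force: [0.5, -0.1, -0.7]
gripper_width: 0.0854
gripper_force: 0.0
```

Emit:
servo_tool:
  dp:
    - [0,0,0]
    - [0,0,0]
    - [0,0,0]
    - [0,0,0]
    - [0,0,0]
    - [0,0,0]
    - [0,0,0]
    - [0,0,0]
  twist:
    - [0,0,0]
    - [0,0,0]
    - [0,0,0]
    - [0,0,0]
    - [0,0,0]
    - [0,0,0]
    - [0,0,0]
    - [0,0,0]
  grip: [1,1,1,1,1,1,1,1]

```text
time: 5.4
tool_pos: [0.5384, 0.3207, 0.0743]
tool_rot: [0.707, 0.707, 0.0, 0.0]
ft_force: [0.6, 0.4, 1.1]
gripper_width: 0.0226
gripper_force: 58.7
```

Emit:
servo_tool:
  dp:
    - [0,0,0.3]
    - [0,0,0.6]
    - [0,0,0.8]
    - [0,0,0.8]
    - [0,0,0.8]
    - [0,0,0.8]
    - [0,0,0.8]
    - [0,0,0.8]
    - [0,0,0.7]
    - [0,-0.4,0]
    - [0,-0.8,0]
    - [0,-0.9,0]
    - [0,-0.9,0]
    - [0,-0.9,0]
    - [0,-0.9,0]
    - [0,-0.9,0]
    - [0,-0.9,0]
    - [0,-0.9,0]
    - [0,-0.9,0]
    - [0,-0.9,0]
  twist:
    - [0,0,0]
    - [0,0,0]
    - [0,0,0]
    - [0,0,0]
    - [0,0,0]
    - [0,0,0]
    - [0,0,0]
    - [0,0,0]
    - [0,0,0]
    - [0,0,0]
    - [0,0,0]
    - [0,0,0]
    - [0,0,0]
    - [0,0,0]
    - [0,0,0]
    - [0,0,0]
    - [0,0,0]
    - [0,0,0]
    - [0,0,0]
    - [0,0,0]
  grip: [1,1,1,1,1,1,1,1,1,1,1,1,1,1,1,1,1,1,1,1]

```text
time: 7.07
tool_pos: [0.5372, -0.0528, 0.3306]
tool_rot: [0.707, 0.707, -0.0, -0.0]
ft_force: [0.7, 1.0, -2.2]
gripper_width: 0.0229
gripper_force: 59.0
```

Emit:
servo_tool:
  dp:
    - [-0.02,-0.605,0]
    - [-0.02,-0.605,0]
    - [-0.02,-0.605,0]
    - [-0.02,-0.605,0]
    - [-0.02,-0.605,0]
    - [-0.02,-0.605,0]
    - [-0.02,-0.605,0]
    - [-0.02,-0.605,0]
    - [-0.02,-0.605,0]
    - [-0.02,-0.605,0]
    - [0,0,-0.5]
    - [0,0,-0.5]
    - [0,0,-0.5]
    - [0,0,-0.5]
    - [0,0,-0.5]
    - [0,0,0]
    - [0,0,0]
    - [0,0,0]
    - [0,0,0]
  twist:
    - [0.678,0,0]
    - [0.678,0,0]
    - [0.678,0,0]
    - [0.678,0,0]
    - [0.678,0,0]
    - [0.678,0,0]
    - [0.678,0,0]
    - [0.678,0,0]
    - [0.678,0,0]
    - [0.678,0,0]
    - [0,0,0]
    - [0,0,0]
    - [0,0,0]
    - [0,0,0]
    - [0,0,0]
    - [0,0,0]
    - [0,0,0]
    - [0,0,0]
    - [0,0,0]
  grip: [1,1,1,1,1,1,1,1,1,1,1,1,1,1,1,1,1,1,1]

```text
time: 8.65
tool_pos: [0.531, -0.2937, 0.2319]
tool_rot: [0.676, 0.677, 0.207, -0.205]
ft_force: [-1.2, 0.3, -1.8]
gripper_width: 0.0227
gripper_force: 59.3
```

```bash
cat > st.py <<'E'
from cell import monitor
from h import *
seat=np.array([.5298,-.2146,.1111]);n=np.array([-.0028,-.558,.8298]);n/=np.linalg.norm(n)
x=np.array([-.003,.83,.558]);x-=n*(x@n);x/=np.linalg.norm(x);y=np.cross(n,x)
s=monitor.state();p=s["tool_pos"];q=R.from_quat(s["tool_rot"]);A=q.as_matrix()
if __name__=="__main__":
    d=p-seat;F=s["ft_force"]
    print("t",s["time"],"tcp",p,"slope xyz mm",np.round(np.array([d@x,d@y,d@n])*1e3,2),"w",s["gripper_width"])
    print("F xyn",np.round([F@x,F@y,F@n],2),"M",np.round(s["moment"],2))
    zt=np.column_stack([np.cross(np.cross(-n,[1,0,0]),-n)*0,np.zeros(3),-n])
    yt=np.array([1.,0,0]);yt-=n*(yt@n);yt/=np.linalg.norm(yt)
    D=np.column_stack([np.cross(yt,-n),yt,-n])
    print("twist needed",np.round(np.degrees((R.from_matrix(D)*q.inv()).as_rotvec())/5,3),"joints",np.round(s["joint_positions"],2))
    print("unit dp per mm: x",np.round(x/40,4),"y",np.round(y/40,4),"n",np.round(n/40,4))
E
python3 st.py; python3 - <<'E'
from cell import optics
import cv2,numpy as np
from h import *
import st
for k in("top","scene"):
    c=optics.capture(k);np.savez(f"{k}1.npz",**c);cv2.imwrite(f"pics/{k}1.png",c["img"])
a=np.load("top1.npz")["img"][170:310,320:460];b=np.load("scene1.npz")["img"][60:260,100:300]
cv2.imwrite("pics/pair.png",np.hstack([cv2.resize(a,(400,400)),cv2.resize(b,(400,400))]))
E
```

```text
t 8.65 tcp [ 0.53097782 -0.29365512  0.23191584] slope xyz mm [  1.81  -1.59 144.37] w 0.022704484923817957
F xyn [-0.74  1.18 -1.63] M [-0.79 -0.02  0.02]
twist needed [ 0.019  0.004 -0.025] joints [ 0.92  0.62 -0.43  1.48 -0.26  1.4   0.62]
unit dp per mm: x [-0.0001  0.0207  0.014 ] y [-0.025  -0.     -0.0001] n [-0.0001 -0.014   0.0207]
```

View pics/pair.png

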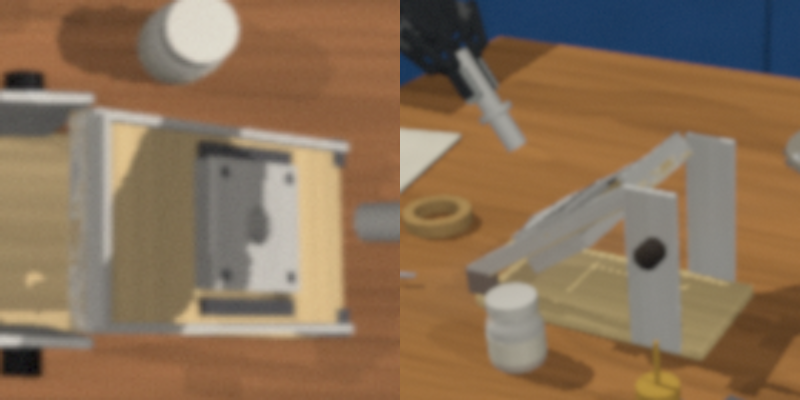

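The pair view shows the post gripped near its middle with the collar below the fingers, leaning square to the slope. Its foot is at about scene pixel (159,132), clear of the block. I'll check the axis of the held post from depth.

```bash
python3 - <<'E'
from st import *
from scipy.optimize import least_squares
for k in("scene","top"):
    c=dict(np.load(k+"1.npz"));P=cloud(c).reshape(-1,3);P=P[np.isfinite(P).all(1)]
    d=P-p;L=np.c_[d@x,d@y,d@n]*1e3
    L=L[(np.hypot(L[:,0],L[:,1])<28)&(L[:,2]<-2)&(L[:,2]>-75)]
    print(k,len(L),"foot",L[:,2].min() if len(L) else'')
    if len(L)<40: continue
    print(np.histogram(L[:,2],np.arange(-75,0,5)))
    b=L[(L[:,2]<-26)&(L[:,2]>-62)]
    f=least_squares(lambda q:np.hypot(b[:,0]-q[0]-q[2]*(b[:,2]+44),b[:,1]-q[1]-q[3]*(b[:,2]+44))-12,[0,0,0,0],loss="soft_l1",f_scale=1)
    J=np.linalg.pinv(f.jac.T@f.jac);print(len(b),f.x[:2],np.degrees(f.x[2:]),np.abs(f.fun).mean(),np.sqrt(np.diag(J)))
E
```

```text
scene 334 foot -62.25382678799229
(array([ 0,  0, 12, 23, 25, 25, 26, 25, 25, 27, 36, 42, 25, 27]), array([-75, -70, -65, -60, -55, -50, -45, -40, -35, -30, -25, -20, -15,
       -10,  -5]))
180 [ 0.40349503 -0.22939022] [0.47177421 1.06188027] 1.4564221289597081 [0.17305904 0.16708461 0.01794755 0.01663895]
top 559 foot -64.38181996719442
(array([  0,   0,  24,  36,  31,  34,  36,  34,  38,   9,  41, 142,  71,
        40]), array([-75, -70, -65, -60, -55, -50, -45, -40, -35, -30, -25, -20, -15,
       -10,  -5]))
230 [1.0900771  0.42202542] [-0.16362836 -0.1981759 ] 0.7792388548665958 [0.10746207 0.14879154 0.01099872 0.01519374]
```

Emit:
servo_tool:
  dp:
    - [-0.04,-0.037,-0.025]
    - [0,0.17,-0.252]
    - [0,0.17,-0.252]
    - [0,0.17,-0.252]
    - [0,0.17,-0.252]
    - [0,0.17,-0.252]
    - [0,0.17,-0.252]
    - [0,0,0]
    - [0,0,0]
    - [0,0,0]
  twist:
    - [0.02,0,-0.02]
    - [0,0,0]
    - [0,0,0]
    - [0,0,0]
    - [0,0,0]
    - [0,0,0]
    - [0,0,0]
    - [0,0,0]
    - [0,0,0]
    - [0,0,0]
  grip: [1,1,1,1,1,1,1,1,1,1]

```text
time: 9.58
tool_pos: [0.5288, -0.2545, 0.1689]
tool_rot: [0.677, 0.676, 0.207, -0.206]
ft_force: [0.3, -0.2, -2.3]
gripper_width: 0.0228
gripper_force: 59.3
```

```bash
python3 st.py
```

```text
t 9.5833 tcp [ 0.52884869 -0.25449159  0.16885478] slope xyz mm [-0.87  0.76 70.19] w 0.02277274238696929
F xyn [-1.46 -0.24 -1.81] M [-0.81  0.    0.01]
twist needed [-0.012 -0.018  0.001] joints [ 0.9   0.65 -0.44  1.6  -0.27  1.25  0.63]
unit dp per mm: x [-0.0001  0.0207  0.014 ] y [-0.025  -0.     -0.0001] n [-0.0001 -0.014   0.0207]
```

Emit:
servo_tool:
  dp:
    - [0.02,0.018,0.012]
    - [0,0.021,-0.031]
    - [0,0.021,-0.031]
    - [0,0.021,-0.031]
    - [0,0.021,-0.031]
    - [0,0.021,-0.031]
    - [0,0,0]
    - [0,0,0]
  twist:
    - [0,0,0]
    - [0,0,0]
    - [0,0,0]
    - [0,0,0]
    - [0,0,0]
    - [0,0,0]
    - [0,0,0]
    - [0,0,0]
  grip: [1,1,1,1,1,1,1,1]

```text
time: 10.25
tool_pos: [0.5297, -0.2489, 0.1629]
tool_rot: [0.677, 0.676, 0.207, -0.206]
ft_force: [0.7, 1.6, -3.1]
gripper_width: 0.0226
gripper_force: 59.1
```

```bash
python3 st.py
```

```text
t 10.25 tcp [ 0.52966456 -0.24894476  0.16291217] slope xyz mm [ 4.100e-01 -4.000e-02  6.216e+01] w 0.02264380709551795
F xyn [-0.39 -0.69 -3.43] M [-0.71 -0.28 -0.17]
twist needed [-0.019 -0.018 -0.003] joints [ 0.89  0.65 -0.44  1.61 -0.27  1.23  0.62]
unit dp per mm: x [-0.0001  0.0207  0.014 ] y [-0.025  -0.     -0.0001] n [-0.0001 -0.014   0.0207]
```

Emit:
servo_tool:
  dp:
    - [0,0.014,-0.021]
    - [0,0.014,-0.021]
    - [0,0.014,-0.021]
    - [0,0,0]
  twist:
    - [0,0,0]
    - [0,0,0]
    - [0,0,0]
    - [0,0,0]
  grip: [1,1,1,1]

```text
time: 10.58
tool_pos: [0.5297, -0.2472, 0.1604]
tool_rot: [0.677, 0.676, 0.207, -0.206]
ft_force: [2.5, 0.4, -1.2]
gripper_width: 0.0227
gripper_force: 59.0
```

```bash
python3 st.py
```

```text
t 10.5833 tcp [ 0.52965149 -0.24724422  0.16038213] slope xyz mm [ 4.100e-01 -2.000e-02  5.911e+01] w 0.02267889805317251
F xyn [-0.37 -2.49 -1.24] M [-0.69 -0.44 -0.23]
twist needed [-0.018 -0.018 -0.003] joints [ 0.89  0.66 -0.44  1.61 -0.27  1.23  0.62]
unit dp per mm: x [-0.0001  0.0207  0.014 ] y [-0.025  -0.     -0.0001] n [-0.0001 -0.014   0.0207]
```

Emit:
servo_tool:
  dp:
    - [0,0.014,-0.021]
    - [0,0.014,-0.021]
    - [0,0.014,-0.021]
    - [0,0,0]
    - [0,0,0]
  twist:
    - [0,0,0]
    - [0,0,0]
    - [0,0,0]
    - [0,0,0]
    - [0,0,0]
  grip: [1,1,1,1,1]

```text
time: 11.0
tool_pos: [0.5296, -0.2456, 0.1579]
tool_rot: [0.677, 0.676, 0.207, -0.206]
ft_force: [3.2, 1.2, -1.5]
gripper_width: 0.0224
gripper_force: 59.1
```

```bash
python3 st.py
```

```text
t 11.0 tcp [ 0.52957805 -0.24561501  0.15785388] slope xyz mm [ 0.35  0.06 56.11] w 0.022380429063899476
F xyn [ 0.19 -3.21 -1.92] M [-0.55 -0.62 -0.44]
twist needed [-0.018 -0.02  -0.003] joints [ 0.89  0.66 -0.44  1.62 -0.27  1.22  0.62]
unit dp per mm: x [-0.0001  0.0207  0.014 ] y [-0.025  -0.     -0.0001] n [-0.0001 -0.014   0.0207]
```

Emit:
servo_tool:
  dp:
    - [0.015,0.014,-0.021]
    - [0,0.028,-0.042]
    - [0,0.028,-0.042]
    - [0,0.028,-0.042]
    - [0,0.028,-0.042]
    - [0,0,0]
    - [0,0,0]
  twist:
    - [0,0,0]
    - [0,0,0]
    - [0,0,0]
    - [0,0,0]
    - [0,0,0]
    - [0,0,0]
    - [0,0,0]
  grip: [1,1,1,1,1,1,1]

```text
time: 11.58
tool_pos: [0.5298, -0.2404, 0.15]
tool_rot: [0.677, 0.676, 0.207, -0.207]
ft_force: [2.1, 1.6, -2.8]
gripper_width: 0.0228
gripper_force: 59.0
```

```bash
python3 st.py; python3 - <<'E'
from cell import optics
import cv2,numpy as np
c=optics.capture("top");np.savez("top2.npz",**c)
d=optics.capture("scene")
cv2.imwrite("pics/p2.png",np.hstack([cv2.resize(c["img"][180:320,360:500],(400,400)),cv2.resize(d["img"][60:260,100:300],(400,400))]))
E
```

```text
t 11.5833 tcp [ 0.5298325  -0.24044656  0.15001383] slope xyz mm [ 0.27 -0.16 46.71] w 0.022831827196933517
F xyn [-0.26 -2.05 -3.18] M [-0.62 -0.37 -0.25]
twist needed [-0.021 -0.028 -0.006] joints [ 0.89  0.66 -0.44  1.63 -0.27  1.2   0.62]
unit dp per mm: x [-0.0001  0.0207  0.014 ] y [-0.025  -0.     -0.0001] n [-0.0001 -0.014   0.0207]
```

View pics/p2.png

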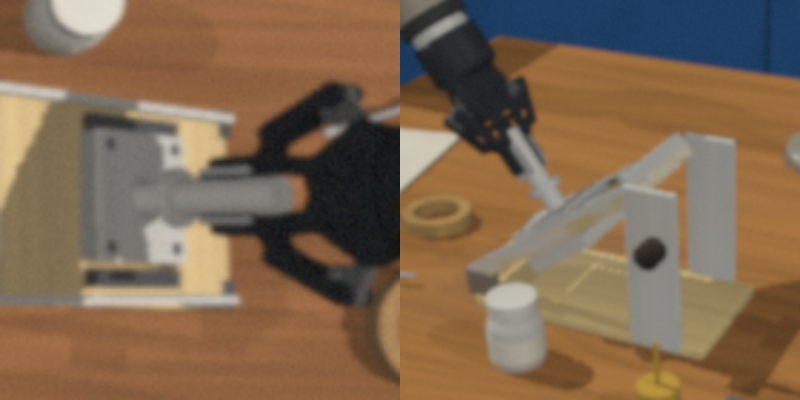

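The p2 view shows the collar above the block at (178,198) and the foot going into the hole at (145,193). With only about 3 N, the foot is in. I'll continue down.

Emit:
servo_tool:
  dp:
    - [0.01,0.028,-0.042]
    - [0,0.028,-0.042]
    - [0,0.028,-0.042]
    - [0,0.028,-0.042]
    - [0,0.028,-0.042]
    - [0,0.028,-0.042]
    - [0,0.028,-0.042]
    - [0,0.028,-0.042]
    - [0,0,0]
    - [0,0,0]
  twist:
    - [-0.02,-0.02,0]
    - [0,0,0]
    - [0,0,0]
    - [0,0,0]
    - [0,0,0]
    - [0,0,0]
    - [0,0,0]
    - [0,0,0]
    - [0,0,0]
    - [0,0,0]
  grip: [1,1,1,1,1,1,1,1,1,1]

```text
time: 12.52
tool_pos: [0.5302, -0.2317, 0.1367]
tool_rot: [0.677, 0.676, 0.207, -0.206]
ft_force: [0.7, 0.7, -2.5]
gripper_width: 0.0225
gripper_force: 59.0
```

```bash
python3 st.py
```

```text
t 12.5167 tcp [ 0.53022547 -0.23169572  0.13667168] slope xyz mm [ 0.08 -0.51 30.76] w 0.022520329335757153
F xyn [-0.82 -0.67 -2.49] M [-0.66 -0.04 -0.04]
twist needed [ 0.001 -0.008 -0.004] joints [ 0.88  0.67 -0.45  1.65 -0.27  1.17  0.62]
unit dp per mm: x [-0.0001  0.0207  0.014 ] y [-0.025  -0.     -0.0001] n [-0.0001 -0.014   0.0207]
```

Emit:
servo_tool:
  dp:
    - [0,0.014,-0.021]
    - [0,0.014,-0.021]
    - [0,0.014,-0.021]
    - [0,0.014,-0.021]
    - [0,0.014,-0.021]
    - [0,0.014,-0.021]
    - [0,0.007,-0.01]
    - [0,0,0]
    - [0,0,0]
  twist:
    - [0,0,0]
    - [0,0,0]
    - [0,0,0]
    - [0,0,0]
    - [0,0,0]
    - [0,0,0]
    - [0,0,0]
    - [0,0,0]
    - [0,0,0]
  grip: [1,1,1,1,1,1,1,1,1]

```text
time: 13.27
tool_pos: [0.5303, -0.2281, 0.1314]
tool_rot: [0.677, 0.676, 0.207, -0.205]
ft_force: [0.5, 1.2, -2.0]
gripper_width: 0.0223
gripper_force: 59.0
```

```bash
python3 st.py
```

```text
t 13.2667 tcp [ 0.53031868 -0.22813648  0.13135016] slope xyz mm [ 0.07 -0.59 24.36] w 0.022334120953513722
F xyn [-0.16 -0.49 -2.35] M [-0.8   0.   -0.01]
twist needed [ 0.003 -0.005 -0.003] joints [ 0.88  0.68 -0.45  1.66 -0.27  1.16  0.62]
unit dp per mm: x [-0.0001  0.0207  0.014 ] y [-0.025  -0.     -0.0001] n [-0.0001 -0.014   0.0207]
```

No seating force yet, so I press a little further in small steps.

Emit:
servo_tool:
  dp:
    - [0,0.007,-0.01]
    - [0,0.007,-0.01]
    - [0,0,0]
    - [0,0,0]
  twist:
    - [0,0,0]
    - [0,0,0]
    - [0,0,0]
    - [0,0,0]
  grip: [1,1,1,1]

```text
time: 13.6
tool_pos: [0.5305, -0.2279, 0.1309]
tool_rot: [0.677, 0.676, 0.207, -0.205]
ft_force: [-0.8, -1.1, 2.8]
gripper_width: 0.0226
gripper_force: 59.4
```

Emit:
servo_tool:
  dp:
    - [0,0.007,-0.01]
    - [0,0.007,-0.01]
    - [0,0,0]
    - [0,0,0]
  twist:
    - [0,0,0]
    - [0,0,0]
    - [0,0,0]
    - [0,0,0]
  grip: [1,1,1,1]

```text
time: 13.93
tool_pos: [0.5305, -0.2279, 0.1308]
tool_rot: [0.677, 0.676, 0.207, -0.205]
ft_force: [-2.9, -2.9, 7.2]
gripper_width: 0.0225
gripper_force: 60.1
```

```bash
python3 st.py
```

```text
t 13.9333 tcp [ 0.53051108 -0.22791035  0.13081978] slope xyz mm [-0.04 -0.78 23.79] w 0.02248250529397759
F xyn [1.58 2.86 7.58] M [-0.31  0.54  0.38]
twist needed [0.013 0.004 0.004] joints [ 0.88  0.68 -0.45  1.66 -0.27  1.15  0.62]
unit dp per mm: x [-0.0001  0.0207  0.014 ] y [-0.025  -0.     -0.0001] n [-0.0001 -0.014   0.0207]
```

Firm contact at 23.8 mm, against 24.3 mm expected, so the collar is down. I'll release, settle, and back off along the normal.

Emit:
servo_tool:
  dp:
    - [0,0,0]
    - [0,0,0]
    - [0,0,0]
    - [0,0,0]
    - [0,0,0]
    - [0,0,0]
    - [0,0,0]
    - [0,0,0]
    - [0,0,0]
    - [0,0,0]
  twist:
    - [0,0,0]
    - [0,0,0]
    - [0,0,0]
    - [0,0,0]
    - [0,0,0]
    - [0,0,0]
    - [0,0,0]
    - [0,0,0]
    - [0,0,0]
    - [0,0,0]
  grip: [0.4,0.2,0,-0.2,-0.5,-0.8,-1,-1,-1,-1]

```text
time: 14.77
tool_pos: [0.5304, -0.2271, 0.1298]
tool_rot: [0.677, 0.676, 0.207, -0.205]
ft_force: [-0.2, 0.2, 0.2]
gripper_width: 0.0855
gripper_force: 0.0
```

Emit:
servo_tool:
  dp:
    - [0,-0.07,0.1]
    - [0,-0.14,0.21]
    - [0,-0.28,0.42]
    - [0,-0.28,0.42]
    - [0,-0.28,0.42]
    - [0,-0.28,0.42]
    - [0,-0.28,0.42]
    - [0,-0.28,0.42]
    - [0,-0.28,0.42]
    - [0,-0.28,0.42]
    - [0,0,0]
    - [0,0,0]
  twist:
    - [0,0,0]
    - [0,0,0]
    - [0,0,0]
    - [0,0,0]
    - [0,0,0]
    - [0,0,0]
    - [0,0,0]
    - [0,0,0]
    - [0,0,0]
    - [0,0,0]
    - [0,0,0]
    - [0,0,0]
  grip: [-1,-1,-1,-1,-1,-1,-1,-1,-1,-1,-1,-1]

```text
time: 15.77
tool_pos: [0.5307, -0.3263, 0.2778]
tool_rot: [0.677, 0.676, 0.207, -0.204]
ft_force: [-0.1, 0.7, -0.8]
gripper_width: 0.0851
gripper_force: 0.0
```

```bash
python3 - <<'E'
from st import *
from cell import optics
import cv2
from scipy.optimize import least_squares
c=optics.capture("top");d=optics.capture("scene")
cv2.imwrite("pics/p3.png",np.hstack([cv2.resize(c["img"][180:320,360:500],(400,400)),cv2.resize(d["img"][120:320,240:440],(400,400))]))
for k,e in(("scene",d),("top",c)):
    P=cloud(e).reshape(-1,3);P=P[np.isfinite(P).all(1)]-seat
    L=np.c_[P@x,P@y,P@n]*1e3;L=L[np.hypot(L[:,0],L[:,1])<28];L=L[(L[:,2]>3)&(L[:,2]<90)]
    if len(L)<40: print(k,len(L));continue
    col=L[(np.hypot(L[:,0],L[:,1])>14)&(np.hypot(L[:,0],L[:,1])<19)&(L[:,2]<20)]
    b=L[(L[:,2]>12)&(L[:,2]<74)];f=least_squares(lambda q:np.hypot(b[:,0]-q[0]-q[2]*(b[:,2]-40),b[:,1]-q[1]-q[3]*(b[:,2]-40))-12,[0,0,0,0],loss="soft_l1",f_scale=1)
    print(k,"top",np.percentile(L[:,2],[97,99]),"collar top med",np.median(col[:,2]),"axis",f.x[:2],"tilt deg",np.degrees(f.x[2:]))
E
python3 st.py
```

```text
scene top [77.04191372 78.82550323] collar top med 9.3620035342193 axis [ 0.34602119 -1.13780899] tilt deg [0.08411212 0.51461767]
top top [78.57454394 78.85642133] collar top med 8.03100650213927 axis [ 1.06840497 -0.36885806] tilt deg [ 0.04298589 -0.34275041]
t 15.8667 tcp [ 0.53008882 -0.32453623  0.2762001 ] slope xyz mm [  0.9   -0.85 198.35] w 0.08545781434581196
F xyn [ 0.62  0.9  -0.36] M [-0.56 -0.03  0.03]
twist needed [-0.003 -0.011 -0.008] joints [ 0.94  0.62 -0.42  1.38 -0.26  1.51  0.61]
unit dp per mm: x [-0.0001  0.0207  0.014 ] y [-0.025  -0.     -0.0001] n [-0.0001 -0.014   0.0207]
```

View pics/p3.png

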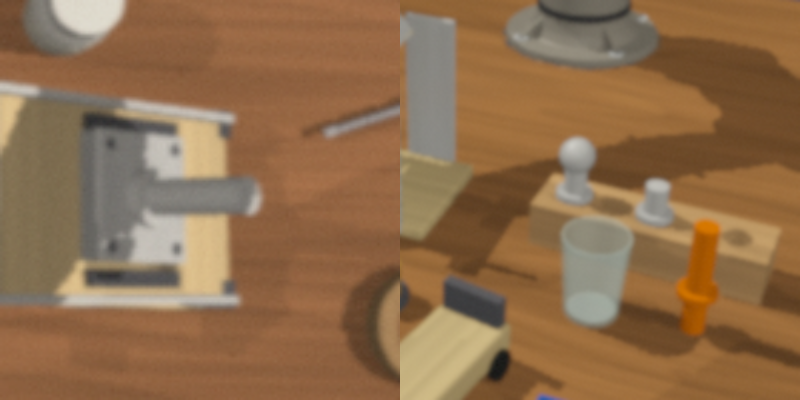

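The post stands in the block with its collar at (140,193). Its top is 78.8 mm above the face (78 expected), the collar top about 8 mm, and tilt within about 0.5°. The other two posts, the beaker and the orange decoy are where they were, so I'm handing in.

```bash
python3 -c "
from cell import robot
print(robot.close_job())"
```

```text
the job is handed in; nothing more can be done
None
```

The tall plain post is fitted home in the socket block with its collar down on the face, square to the slope within about 0.5°, and released; the other two posts and the beaker were left undisturbed, and the job was handed in at about 16 s.

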